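Set out the centrifuge cups by size

ROBOT

A 6-joint arm with a two-finger parallel gripper is mounted at the origin on the work surface. World frame = base frame: x ahead of the robot, y to its left, z up, the work surface at z = 0. Lengths are in m, angles in degrees, forces in N, time in s.
With the tool pointing down it reaches from about 0.375 to 0.9 m from the base axis. Payload 3.1 kg.
Tool frame: the origin (TCP) lies midway between the tips of the shut fingers; the grasp point (between the pads) lies 19 mm behind it (bot.hold_point_z is the distance from the TCP to the grasp point, in m); z points along the fingers, y is the line along which they close (so a half turn about z gives the same grasp; the last joint's range is limited). The gripper opens to 87 mm and grips with 3 to 60 N. Pads are 19 mm wide; open, the fingers measure 117 mm over their backs; the gripper's body (75 mm by 190 mm) begins 51 mm behind the grasp point.
Start: joints at [-80.644, 30.224, 82.088, -0, 67.689, -10.227], TCP at [0.21, -0.589, 0.223] pointing down, gripper open.
Joint ranges: [-176.69, 176.69], [-43.24, 126.21], [12.49, 139.97], [-82, 262], [0, 151.66], [-163.58, 163.58]. Speed limits (degrees/s): [159.86, 159.86, 180, 180, 180, 180].

INTERFACE

Orientations are given as a 3x3 rotation matrix whose columns are the frame's x, y, z axes.
In Python, from rig import read_state, optics, order, bot gives the robot as it stands.
- The arm moves only by the tool drive_tool, never from a script. Its argument "steps" is a list of rows, each a list of 7 numbers: the finger opening in mm, from 0 to 87, then the shift along the tool's x, y, z normalised to -1 to 1, where 1 is 0.12 m, then the turn, a rotation vector about the tool's x, y, z normalised to -1 to 1, where 1 is 1.5 rad. In form: [[jaw, tx, ty, tz, ax, ay, az], ...]. A call has 1 to 8 rows; each row is the pose to reach, as a shift and turn from the pose commanded when the call began, along the tool's axes at that moment; what a row does not reach only later rows make up. A row lasts 1/10 s, in which the tool goes at most 50 mm and 8.59 degrees, less where a joint would pass 70% of its speed; a pose out of reach is approached as far as the arm can. A call with a number of a shift or a turn outside -1 to 1 is refused whole. A call with a gripper value outside its range is refused whole. The fingers move at their own pace and stop on an object; the grip force is fixed at half the most. Time passes only in rows, so rows that repeat a pose let the fingers close. It gives the time, the measured TCP pose, the force, the opening and the grip force at its end, in the units of the state.
- read_state(): the state, without advancing time (a new reading comes with each control period).
- optics.capture(name): name is "side" or "top" or "wrist"; returns a dict with "color" (420x560x3 uint8, blue, green, red), "range_z" (420x560 float32, m along the optical axis (not along the pixel's ray), 0 where there is no reading), "fx", "fy", "cx", "cy" (pixels), "rvec" (rotation vector, rad) and "tvec" (3), from world to camera coordinates, as OpenCV has them. Camera axes: x right, y down, z forward; pixel columns grow to the right and rows downward; lengths in m; the calibration is good to about 2 mm. The wrist camera is an equidistant fisheye: a pixel r from the principal point sees the ray r / f radians off the axis. A picture is of the moment at which its call begins.
- order.hand_in(): hands the job in; it is judged then, once.
The state is a dict: "time_s": time; "joint_positions": joint angles; "qvel": joint speeds; "tau": joint torques, N m; "position": TCP position; "tcp_rot": TCP orientation; "force": force on the tool from outside, world axes, zero at the start; "moment": the same for the moment, N m; "opening": opening from 0.0 (shut) to 1.0 (fully open); "grasp_force": force on a finger pad.
Only numpy, scipy, OpenCV 4.12 (cv2) and the standard library are available. Lean on these libraries where they do the work, as an engineer would, in place of code of your own. Each camera call takes 0.05 s, during which the arm holds its last target. There are 200 camera calls.

TASK

Set the four steel centrifuge cups out on the tray in order of size, one standing upright and well centred on each of the four black pads: the smallest on the pad next to the black pole clamp, then growing pad by pad to the biggest at the far end. Do not knock any cup over on the way, and let go of them all at the end.

Things in the scene. Friction and masses are not known exactly. Their poses are not given: they have to be found in the camera images.
- cup_small: loose stainless-steel centrifuge cup, a straight open-topped cylinder: outer diameter 30 mm, height 45 mm, wall 4 mm, about 70 g; origin at the centre of its underside, z up along its axis; stands upright on the table at the start; its yaw does not matter
- cup_medium: loose stainless-steel centrifuge cup, a straight open-topped cylinder: outer diameter 38 mm, height 55 mm, wall 4 mm, about 110 g; origin at the centre of its underside, z up along its axis; stands upright on the table at the start; its yaw does not matter
- cup_large: loose stainless-steel centrifuge cup, a straight open-topped cylinder: outer diameter 46 mm, height 65 mm, wall 4 mm, about 160 g; origin at the centre of its underside, z up along its axis; stands upright on the table at the start; its yaw does not matter
- cup_biggest: loose stainless-steel centrifuge cup, a straight open-topped cylinder: outer diameter 54 mm, height 75 mm, wall 4 mm, about 220 g; origin at the centre of its underside, z up along its axis; stands upright on the table at the start; its yaw does not matter
- pad_a: one of four identical flat black rubber discs fixed in a straight row on the tray, 80 mm from centre to centre: diameter 64 mm, 4 mm thick; origin at the centre of its underside (10 mm above the table), so its top, on which a cup stands, is 14 mm above the table. Which letter lies where in the row changes from start to start
- pad_b: one of four identical flat black rubber discs fixed in a straight row on the tray, 80 mm from centre to centre: diameter 64 mm, 4 mm thick; origin at the centre of its underside (10 mm above the table), so its top, on which a cup stands, is 14 mm above the table. Which letter lies where in the row changes from start to start
- pad_c: one of four identical flat black rubber discs fixed in a straight row on the tray, 80 mm from centre to centre: diameter 64 mm, 4 mm thick; origin at the centre of its underside (10 mm above the table), so its top, on which a cup stands, is 14 mm above the table. Which letter lies where in the row changes from start to start
- pad_d: one of four identical flat black rubber discs fixed in a straight row on the tray, 80 mm from centre to centre: diameter 64 mm, 4 mm thick; origin at the centre of its underside (10 mm above the table), so its top, on which a cup stands, is 14 mm above the table. Which letter lies where in the row changes from start to start
- tray: fixed flat grey plastic tray with aluminium edges that carries the four pads: 110 mm (its x) by 340 mm (its y, the direction of the row), 10 mm thick; origin at the centre of its underside, on the table; pads lie on its y axis at -120, -40, 40 and 120 mm
- clamp: fixed black pole clamp: a 50 x 44 mm block, 22 mm high, topped by a black five-lobed knob and a steel stub, 61 mm high in all; stands on the table in line with the row, just beyond one end of the tray, 212 mm from the tray's centre, and its end changes from start to start (a flat blue roll of tape, 60 mm across and 20 mm high, lies off the other end); origin at the centre of its underside
Not all that is in view belongs to the job. What is shaped like the cup_large but orange is not meant.

How it is judged:
By the outcome, as a careful person would: the job done as asked, in the order asked, and still so for the second after the job is handed in, with the robot touching nothing.
It also fails if it takes over 109 s, if anything falls off the work surface, if the arm or the gripper's body presses on something with over 40 N, if the wrist force passes 120 N, or if a joint passes its speed limit or range.

## Working session

There is one attempt and no reset: what is moved stays moved. The work goes in short steps, Python scripts to look and compute and a tool call to move; the robot and the scene stay as the last step left them, time stands still between calls to the robot, and variables do not carry over. Pictures are saved under pics/ and viewed, at most 14 in all, crops included, and the job is handed in when it is done.

Besides the shell and the picture viewer there is one more tool, called as name(argument=value, ...), one argument or row to a line, values as JSON. drive_tool: Moves the arm, as the interface text tells. Scaled input: -1 to 1 covers 0.12 m each way for a shift and 1.5 rad each way for a turn. Its arguments: {"type":"object","properties":{"steps":{"type":"array"}},"required":["steps"]}

```bash
ls; mkdir -p pics; cat > h.py <<'E'
import numpy as np, cv2
from rig import read_state, optics, order, bot
def cap(n):
    c=optics.capture(n); np.savez(f'{n}.npz',**c); return c
def cloud(c):
    z=c['range_z']; v,u=np.indices(z.shape)
    P=np.stack([(u-c['cx'])/c['fx']*z,(v-c['cy'])/c['fy']*z,z],-1)
    R,_=cv2.Rodrigues(np.array(c['rvec'],float)); 
    W=(P-np.array(c['tvec']).reshape(3))@R
    W[z==0]=np.nan
    return W
E
python3 - <<'E'
from h import *
for n in ['side','top']:
    c=cap(n); cv2.imwrite(f'pics/{n}0.png',c['color'])
    R,_=cv2.Rodrigues(np.array(c['rvec'],float)); print(n,c['fx'],-R.T@np.array(c['tvec']).reshape(3),(c['range_z']>0).mean())
s=read_state(); print(s['time_s'],s['tcp_rot'],bot.hold_point_z,s['force'])
E
```

```text
pics
side 399.36208430673344 [ 0.32848997 -0.40237033  0.54437551] 0.9958418367346938
top 389.52973118351923 [0.35191606 0.0074296  0.77913438] 0.9961607142857143
0.1 [[ 9.42151558e-01  3.35187005e-01 -3.37876678e-04]
 [ 3.35187008e-01 -9.42149604e-01  1.94761367e-03]
 [ 3.34484413e-04 -1.94819912e-03 -9.99998046e-01]] 0.0187 [-0.33173524 -0.59098135  0.02128806]
```

View pics/side0.png

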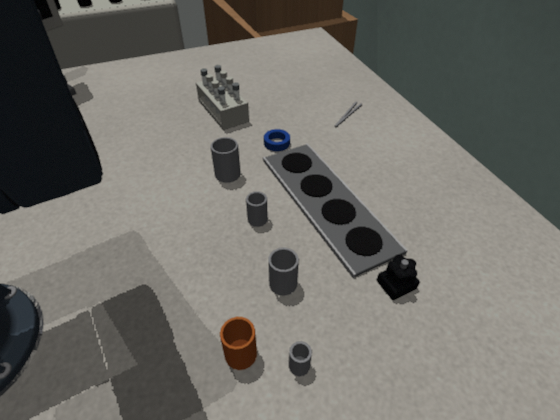

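View pics/top0.png

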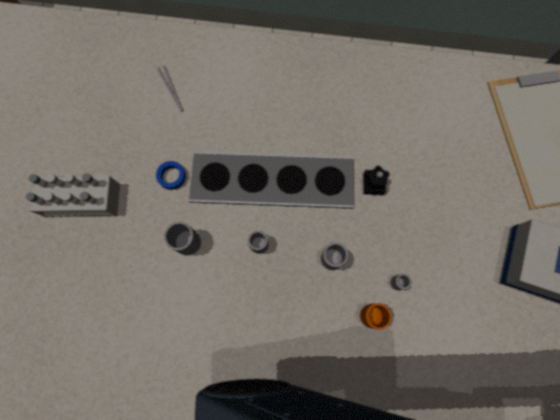

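The side view shows four grey cups at (226,160) biggest, (257,209) medium, (284,271) large and (300,358) small. The orange decoy is at (239,343) and the clamp at (399,275). In the top view the cups are at (181,237), (258,241), (335,256) and (401,282), the orange one at (377,316), the pads at (215,177), (253,178), (291,179) and (330,181), and the clamp at (375,181). The smallest cup therefore goes on the pad at (330,181).

```bash
cat > m.py <<'E'
from h import *
from scipy.optimize import least_squares
def fitc(p):
    f=lambda q:np.hypot(p[:,0]-q[0],p[:,1]-q[1])-q[2]
    r=least_squares(f,[*p.mean(0)[:2],.02],loss='soft_l1',f_scale=.001); return r.x
def measure(n,seeds):
    c=dict(np.load(f'{n}.npz')); W=cloud(c)
    for k,(u,v) in seeds.items():
        w=W[v-32:v+33,u-32:u+33].reshape(-1,3); w=w[~np.isnan(w[:,0])]
        z0=np.median(w[w[:,2]<.012][:,2]); 
        m=w[w[:,2]>.03]
        ctr=np.median(m[:,:2],0); m=m[np.hypot(*(m[:,:2]-ctr).T)<.04]
        top=np.percentile(m[:,2],97); r=m[m[:,2]>top-.006]
        (x,y),R=cv2.minEnclosingCircle(r[:,:2].astype(np.float32))
        print(n,k,'table',z0.round(4),'top',top.round(4),'fit',fitc(r).round(4),'enc',np.round([x,y,2*R],4),len(r))
    return c,W
if __name__=='__main__':
    measure('side',dict(big=(226,160),med=(257,209),lar=(284,271),sml=(300,358)))
    c,W=measure('top',dict(big=(181,237),med=(258,241),lar=(335,256),sml=(401,282)))
    c2=dict(np.load('side.npz'));W2=cloud(c2)
    for n,c,W,sd in (('top',c,W,[(330,181),(291,179),(253,178),(215,177)]),('side',c2,W2,[(364,241),(339,212),(317,186),(297,163)])):
        g=c['color'].max(2); bw=(g<int(45)).astype(np.uint8)
        N,L,S,C=cv2.connectedComponentsWithStats(bw)
        for (u,v) in sd:
            l=L[v,u]; m=(L==l); w=W[m]; w=w[~np.isnan(w[:,0])]
            (x,y),R=cv2.minEnclosingCircle(w[:,:2].astype(np.float32))
            print(n,'pad',(u,v),g[v,u],S[l],w.mean(0).round(4),np.round([x,y,2*R],4),np.median(w[:,2]).round(4))
    a=cv2.resize(dict(np.load('side.npz'))['color'][120:390,190:440],None,fx=2.2,fy=2.2,interpolation=2); a=cv2.convertScaleAbs(a,alpha=1.5); cv2.imwrite('pics/crop1.png',a)
E
python3 m.py
```

```text
side big table 0.0013 top 0.0766 fit [0.4624 0.2243 0.0246] enc [0.4625 0.2246 0.0544] 195
side med table 0.0011 top 0.0567 fit [0.4774 0.0806 0.0168] enc [0.4768 0.081  0.039 ] 169
side lar table 0.0009 top 0.0666 fit [ 0.4686 -0.0673  0.0208] enc [ 0.4693 -0.0666  0.047 ] 281
side sml table 0.0007 top 0.0471 fit [ 0.4389 -0.1997  0.0129] enc [ 0.4393 -0.199   0.0304] 219
top big table 0.0005 top 0.0768 fit [0.4616 0.2236 0.0247] enc [0.462  0.2242 0.054 ] 212
top med table 0.0006 top 0.0575 fit [0.4764 0.0803 0.0169] enc [0.4768 0.0804 0.0379] 128
top lar table 0.0008 top 0.0673 fit [ 0.4676 -0.0671  0.0208] enc [ 0.4677 -0.0674  0.0458] 162
top sml table 0.0007 top 0.0471 fit [ 0.4379 -0.1996  0.0128] enc [ 0.4379 -0.1998  0.0302] 106
top pad (330, 181) 21 [315 167  30  28 665] [ 0.6268 -0.0461  0.0147] [ 0.6271 -0.0456  0.0627] 0.0147
top pad (291, 179) 15 [277 165  30  29 662] [0.6191 0.0332 0.0146] [0.6195 0.0324 0.0632] 0.0147
top pad (253, 178) 19 [238 164  30  28 663] [0.6115 0.1126 0.0146] [0.6121 0.1134 0.0628] 0.0146
top pad (215, 177) 15 [200 163  30  28 658] [0.604  0.1921 0.0144] [0.6038 0.1927 0.0635] 0.0145
side pad (364, 241) 16 [346 227  36  29 829] [ 0.6276 -0.0469  0.0149] [ 0.6284 -0.0452  0.0639] 0.015
side pad (339, 212) 18 [322 199  34  26 680] [0.6201 0.0323 0.0149] [0.6207 0.0335 0.0642] 0.0151
side pad (317, 186) 17 [301 175  31  22 560] [0.6122 0.1115 0.0151] [0.6127 0.1134 0.0637] 0.0152
side pad (297, 163) 18 [282 153  30  20 467] [0.6045 0.1909 0.0152] [0.6052 0.192  0.0633] 0.0153
```

View pics/crop1.png

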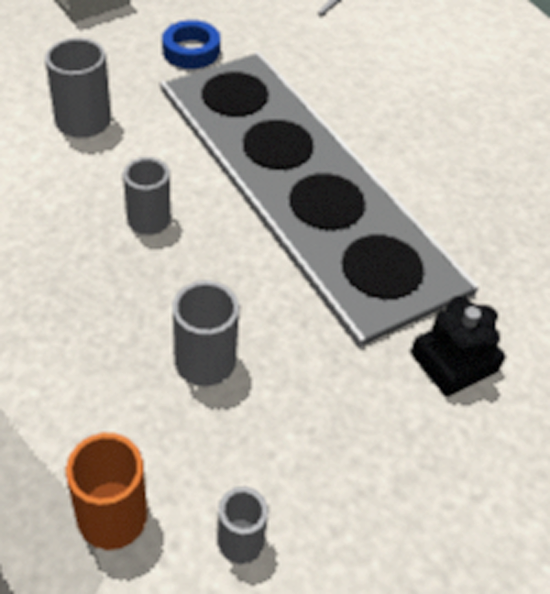

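All four grey cups match their nominal heights and diameters in both views, and the pads sit at 14–15 mm. The crop shows the clamp next to the nearest pad, and the orange cup is clearly separate. I'll start by turning the fingers across the row while moving toward the small cup.

drive_tool(
  steps=[
    [87, 0.12, -0.1, 0, 0, 0, -0.1],
    [87, 0.25, -0.2, 0, 0, 0, -0.2],
    [87, 0.37, -0.3, 0, 0, 0, -0.3],
    [87, 0.5, -0.42, 0, 0, 0, -0.4],
    [87, 0.62, -0.52, 0, 0, 0, -0.5],
    [87, 0.75, -0.63, 0, 0, 0, -0.6],
    [87, 0.87, -0.73, 0, 0, 0, -0.7],
    [87, 1, -0.84, 0, 0, 0, -0.79],
  ],
)

```text
time_s: 0.9
position: [0.289, -0.4527, 0.2222]
tcp_rot: [[0.038, 0.999, -0.0], [0.999, -0.038, 0.001], [0.001, -0.0, -1.0]]
force: [0.7, -0.5, 0.0]
opening: 1.001
grasp_force: 0.0
```

```bash
cat > go.py <<'E'
import sys
from h import *
from scipy.spatial.transform import Rotation as Ro
s=read_state(); R=np.array(s['tcp_rot']).reshape(3,3); p=np.array(s['position'])
a=np.radians(5.6); y=np.array([np.cos(a),np.sin(a),0]); z=np.array([0,0,-1.]); G=np.stack([np.cross(y,z),y,z],1)
rv=Ro.from_matrix(R.T@G).as_rotvec()/1.5
print('t',round(s['time_s'],2),'p',p.round(4),'open',round(s['opening']*87,1),'gf',s['grasp_force'],'F',np.round(s['force'],1),'turn',rv.round(3))
T=dict(s=(.4385,-.1995),m=(.477,.0805),l=(.4685,-.067),b=(.462,.224),P1=(.6275,-.046),P2=(.6198,.0328),P3=(.612,.1125),P4=(.6043,.1918))
for k in sys.argv[1:]:
    n,h=k.split(','); d=np.array([*T[n],float(h)])-p
    print(k,'units',(R.T@d/.12).round(3)); p=p+d
E
python3 go.py s,.2
```

```text
t 0.9 p [ 0.289  -0.4527  0.2222] open 87.1 gf 0.0 F [ 0.7 -0.5  0. ] turn [-0.    -0.    -0.091]
s,.2 units [2.156 1.164 0.186]
```

drive_tool(
  steps=[
    [70, 0.25, 0.14, 0, 0, 0, -0.03],
    [65, 0.5, 0.28, 0, 0, 0, -0.06],
    [60, 0.75, 0.42, 0, 0, 0, -0.091],
    [55, 1, 0.54, 0, 0, 0, -0.091],
    [55, 1, 0.54, 0, 0, 0, -0.091],
  ],
)

```text
time_s: 1.4
position: [0.3593, -0.3322, 0.222]
tcp_rot: [[-0.096, 0.995, -0.001], [0.995, 0.096, 0.004], [0.004, -0.001, -1.0]]
force: [-0.9, 0.2, 0.1]
opening: 0.669
grasp_force: 0.0
```

```bash
python3 go.py s,.2
```

```text
t 1.4 p [ 0.3593 -0.3322  0.222 ] open 58.2 gf 0.0 F [-0.9  0.2  0.1] turn [-0.001 -0.003 -0.001]
s,.2 units [1.037 0.763 0.187]
```

drive_tool(
  steps=[
    [50, 0.25, 0.2, 0.1, 0, 0, 0],
    [50, 0.5, 0.4, 0.2, 0, 0, 0],
    [50, 0.75, 0.6, 0.3, 0, 0, 0],
    [50, 1, 0.763, 0.4, 0, 0, 0],
    [50, 1, 0.763, 0.4, 0, 0, 0],
    [50, 1, 0.763, 0.4, 0, 0, 0],
  ],
)

```text
time_s: 2.0
position: [0.439, -0.2087, 0.1742]
tcp_rot: [[-0.094, 0.996, -0.001], [0.996, 0.094, -0.0], [-0.0, -0.001, -1.0]]
force: [0.6, 0.9, 1.0]
opening: 0.575
grasp_force: 0.0
```

```bash
python3 go.py s,.008; python3 - <<'E'
from h import *
c=cap('wrist'); cv2.imwrite('pics/w1.png',c['color'])
E
```

```text
t 2.0 p [ 0.439  -0.2087  0.1742] open 50.0 gf 0.0 F [0.6 0.9 1. ] turn [-0.001  0.    -0.002]
s,.008 units [0.077 0.004 1.385]
```

View pics/w1.png

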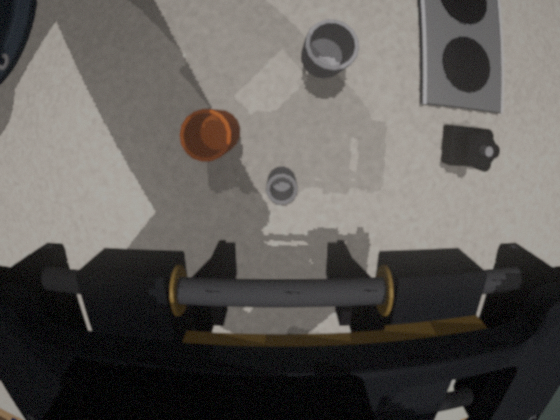

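The wrist view shows the small grey cup at (282,186), midway between the fingers, and the orange one well clear at (208,135).

drive_tool(
  steps=[
    [50, 0.077, 0.004, 0.25, 0, 0, 0],
    [50, 0.077, 0.004, 0.5, 0, 0, 0],
    [50, 0.077, 0.004, 0.75, 0, 0, 0],
    [50, 0.077, 0.004, 0.95, 0, 0, 0],
    [50, 0.077, 0.004, 0.95, 0, 0, 0],
    [50, 0.077, 0.004, 0.95, 0, 0, 0],
    [50, 0.077, 0.004, 0.95, 0, 0, 0],
  ],
)

```text
time_s: 2.75
position: [0.4392, -0.2008, 0.0618]
tcp_rot: [[-0.091, 0.996, 0.002], [0.996, 0.091, -0.002], [-0.002, 0.002, -1.0]]
force: [0.8, -0.0, 0.7]
opening: 0.574
grasp_force: 0.0
```

```bash
python3 go.py s,.008; python3 - <<'E'
from h import *
c=cap('wrist'); cv2.imwrite('pics/w2.png',c['color'])
E
```

```text
t 2.75 p [ 0.4392 -0.2008  0.0618] open 50.0 gf 0.0 F [ 0.8 -0.   0.7] turn [ 0.001  0.001 -0.004]
s,.008 units [ 0.012 -0.006  0.448]
```

View pics/w2.png

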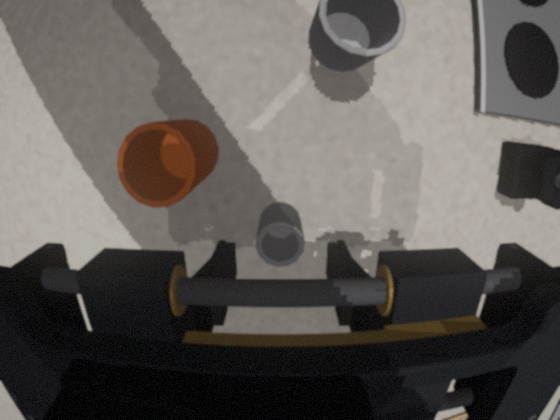

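The small cup's rim at (280,243) is centred between the fingers, so I'll descend and grip.

drive_tool(
  steps=[
    [50, 0.01, -0.003, 0.15, 0, 0, 0],
    [50, 0.01, -0.003, 0.3, 0, 0, 0],
    [50, 0.01, -0.003, 0.44, 0, 0, 0],
    [50, 0.01, -0.003, 0.44, 0, 0, 0],
    [50, 0.01, -0.003, 0.44, 0, 0, 0],
    [20, 0.01, -0.003, 0.44, 0, 0, 0],
    [20, 0.01, -0.003, 0.44, 0, 0, 0],
    [20, 0.01, -0.003, 0.44, 0, 0, 0],
  ],
)

```text
time_s: 3.6
position: [0.4384, -0.1985, 0.0085]
tcp_rot: [[-0.092, 0.996, 0.001], [0.996, 0.092, -0.001], [-0.001, 0.001, -1.0]]
force: [-0.4, 0.9, -0.4]
opening: 0.384
grasp_force: 0.0
```

drive_tool(
  steps=[
    [20, 0, 0, 0, 0, 0, 0],
    [20, 0, 0, 0, 0, 0, 0],
    [20, 0, 0, 0, 0, 0, 0],
  ],
)

```text
time_s: 3.9
position: [0.4383, -0.1985, 0.0083]
tcp_rot: [[-0.092, 0.996, 0.001], [0.996, 0.092, -0.001], [-0.001, 0.001, -1.0]]
force: [-1.0, 0.7, 6.3]
opening: 0.342
grasp_force: 30.0
```

```bash
python3 go.py s,.12 P1,.13 P1,.023
```

```text
t 3.9 p [ 0.4383 -0.1985  0.0083] open 29.8 gf 29.983903832981014 F [-1.   0.7  6.3] turn [ 0.001  0.    -0.004]
s,.12 units [-0.009  0.001 -0.931]
P1,.13 units [ 1.128  1.686 -0.083]
P1,.023 units [ 0.001 -0.001  0.892]
```

drive_tool(
  steps=[
    [20, 0, 0, -0.1, 0, 0, 0],
    [20, 0, 0, -0.3, 0, 0, 0],
    [20, 0, 0, -0.55, 0, 0, 0],
    [20, 0, 0, -0.8, 0, 0, 0],
    [20, 0, 0, -0.95, 0, 0, 0],
    [20, 0, 0, -0.95, 0, 0, 0],
  ],
)

```text
time_s: 4.5
position: [0.4394, -0.1991, 0.1244]
tcp_rot: [[-0.093, 0.996, 0.005], [0.996, 0.093, -0.004], [-0.004, 0.004, -1.0]]
force: [0.4, -0.2, -0.1]
opening: 0.342
grasp_force: 30.0
```

drive_tool(
  steps=[
    [20, 0.09, 0.13, 0, 0, 0, 0],
    [20, 0.22, 0.33, 0, 0, 0, 0],
    [20, 0.34, 0.53, 0, 0, 0, 0],
    [20, 0.46, 0.7, 0, 0, 0, 0],
    [20, 0.56, 0.85, 0, 0, 0, 0],
    [20, 0.56, 0.85, 0, 0, 0, 0],
  ],
)

```text
time_s: 5.1
position: [0.5346, -0.1203, 0.1206]
tcp_rot: [[-0.095, 0.995, -0.0], [0.995, 0.095, 0.001], [0.001, 0.0, -1.0]]
force: [-0.0, -0.1, -0.6]
opening: 0.341
grasp_force: 30.0
```

drive_tool(
  steps=[
    [20, 0.09, 0.13, 0, 0, 0, 0],
    [20, 0.22, 0.33, 0, 0, 0, 0],
    [20, 0.34, 0.53, 0, 0, 0, 0],
    [20, 0.46, 0.7, 0, 0, 0, 0],
    [20, 0.56, 0.84, 0, 0, 0, 0],
    [20, 0.56, 0.84, 0, 0, 0, 0],
    [20, 0.56, 0.84, 0, 0, 0, 0],
  ],
)

```text
time_s: 5.8
position: [0.6259, -0.0459, 0.1206]
tcp_rot: [[-0.093, 0.996, -0.003], [0.996, 0.093, 0.0], [0.0, -0.003, -1.0]]
force: [-0.0, 0.6, -0.6]
opening: 0.342
grasp_force: 30.0
```

```bash
python3 go.py P1,.023
```

```text
t 5.8 p [ 0.6259 -0.0459  0.1206] open 29.7 gf 29.95689332157781 F [-0.   0.6 -0.6] turn [-0.002 -0.    -0.003]
P1,.023 units [-0.002  0.016  0.813]
```

drive_tool(
  steps=[
    [20, 0, 0.013, 0.2, 0, 0, 0],
    [20, 0, 0.013, 0.4, 0, 0, 0],
    [20, 0, 0.013, 0.6, 0, 0, 0],
    [20, 0, 0.013, 0.72, 0, 0, 0],
    [20, 0, 0.013, 0.77, 0, 0, 0],
    [20, 0, 0.013, 0.8, 0, 0, 0],
    [20, 0, 0.013, 0.8, 0, 0, 0],
    [20, 0, 0.013, 0.8, 0, 0, 0],
  ],
)

```text
time_s: 6.6
position: [0.6298, -0.0458, 0.0267]
tcp_rot: [[-0.092, 0.996, 0.002], [0.996, 0.092, -0.0], [-0.001, 0.002, -1.0]]
force: [0.3, -0.2, -1.0]
opening: 0.34
grasp_force: 30.0
```

```bash
python3 go.py P1,.022
```

```text
t 6.6 p [ 0.6298 -0.0458  0.0267] open 29.6 gf 29.95700101921102 F [ 0.3 -0.2 -1. ] turn [ 0.001  0.    -0.004]
P1,.022 units [ 0.    -0.019  0.039]
```

drive_tool(
  steps=[
    [20, 0, -0.019, 0.015, 0, 0, 0],
    [20, 0, -0.019, 0.025, 0, 0, 0],
    [20, 0, -0.019, 0.025, 0, 0, 0],
    [20, 0, -0.019, 0.025, 0, 0, 0],
  ],
)

```text
time_s: 7.0
position: [0.6269, -0.0457, 0.0229]
tcp_rot: [[-0.092, 0.996, 0.0], [0.996, 0.092, -0.0], [-0.0, 0.0, -1.0]]
force: [-0.0, 0.3, -0.2]
opening: 0.336
grasp_force: 30.0
```

```bash
python3 go.py P1,.022
```

```text
t 7.0 p [ 0.6269 -0.0457  0.0229] open 29.2 gf 29.956984433847538 F [-0.   0.3 -0.2] turn [ 0.     0.    -0.003]
P1,.022 units [-0.003  0.005  0.007]
```

drive_tool(
  steps=[
    [20, 0, 0, 0.008, 0, 0, 0],
    [20, 0, 0, 0.008, 0, 0, 0],
    [20, 0, 0, 0.008, 0, 0, 0],
  ],
)

```text
time_s: 7.3
position: [0.6271, -0.0457, 0.0224]
tcp_rot: [[-0.092, 0.996, 0.001], [0.996, 0.092, -0.0], [-0.0, 0.001, -1.0]]
force: [-0.8, 0.7, 6.1]
opening: 0.338
grasp_force: 30.0
```

```bash
python3 go.py P1,.022; python3 - <<'E'
from h import *
c=cap('side'); a=c['color'][180:300,290:450]; cv2.imwrite('pics/s1.png',cv2.convertScaleAbs(cv2.resize(a,None,fx=4,fy=4,interpolation=2),alpha=1.5))
E
```

```text
t 7.3 p [ 0.6271 -0.0457  0.0224] open 29.4 gf 29.97776897114818 F [-0.8  0.7  6.1] turn [ 0.     0.    -0.003]
P1,.022 units [-0.003  0.003  0.003]
```

View pics/s1.png

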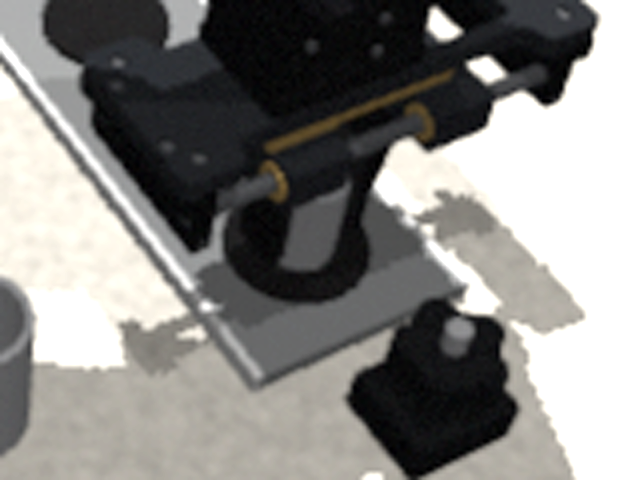

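The cup stands upright on the pad at about (300,260) in the crop, and the 6 N reading shows contact. I'll release it and go to the medium cup.

drive_tool(
  steps=[
    [34, 0, 0, 0, 0, 0, 0],
    [40, 0, 0, 0, 0, 0, 0],
    [50, 0, 0, 0, 0, 0, 0],
    [55, 0, 0, -0.1, 0, 0, 0],
    [60, 0, 0, -0.35, 0, 0, 0],
    [60, 0, 0, -0.6, 0, 0, 0],
    [60, 0, 0, -0.85, 0, 0, 0],
    [60, 0, 0, -1, 0, 0, 0],
  ],
)

```text
time_s: 8.15
position: [0.6281, -0.046, 0.1451]
tcp_rot: [[-0.092, 0.996, 0.004], [0.996, 0.092, -0.001], [-0.001, 0.004, -1.0]]
force: [0.6, -0.1, 0.8]
opening: 0.682
grasp_force: 0.0
```

```bash
python3 go.py m,.12 m,.013
```

```text
t 8.15 p [ 0.6281 -0.046   0.1451] open 59.3 gf 0.0 F [ 0.6 -0.1  0.8] turn [ 0.003  0.001 -0.003]
m,.12 units [ 1.167 -1.157  0.203]
m,.013 units [ 0.001 -0.004  0.892]
```

drive_tool(
  steps=[
    [60, 0.2, -0.2, 0, 0, 0, 0],
    [60, 0.4, -0.4, 0, 0, 0, 0],
    [60, 0.6, -0.6, 0, 0, 0, 0],
    [60, 0.8, -0.8, 0, 0, 0, 0],
    [60, 1, -1, 0, 0, 0, 0],
    [60, 1, -1, 0, 0, 0, 0],
  ],
)

```text
time_s: 8.75
position: [0.491, 0.0652, 0.1421]
tcp_rot: [[-0.095, 0.995, -0.006], [0.995, 0.095, 0.001], [0.002, -0.006, -1.0]]
force: [0.2, 0.0, -0.2]
opening: 0.691
grasp_force: 0.0
```

drive_tool(
  steps=[
    [60, 0.15, -0.14, 0.1, 0, 0, 0],
    [60, 0.167, -0.157, 0.2, 0, 0, 0],
    [60, 0.167, -0.157, 0.3, 0, 0, 0],
    [60, 0.167, -0.157, 0.4, 0, 0, 0],
    [60, 0.167, -0.157, 0.5, 0, 0, 0],
    [60, 0.167, -0.157, 0.5, 0, 0, 0],
    [60, 0.167, -0.157, 0.5, 0, 0, 0],
    [60, 0.167, -0.157, 0.5, 0, 0, 0],
  ],
)

```text
time_s: 9.55
position: [0.4766, 0.0806, 0.0825]
tcp_rot: [[-0.092, 0.996, 0.002], [0.996, 0.092, -0.0], [-0.0, 0.002, -1.0]]
force: [0.8, -0.2, -0.8]
opening: 0.687
grasp_force: 0.0
```

```bash
python3 go.py m,.013
```

```text
t 9.55 p [0.4766 0.0806 0.0825] open 59.7 gf 0.0 F [ 0.8 -0.2 -0.8] turn [ 0.001  0.    -0.004]
m,.013 units [-0.001  0.003  0.579]
```

drive_tool(
  steps=[
    [60, 0, 0.002, 0.15, 0, 0, 0],
    [60, 0, 0.002, 0.3, 0, 0, 0],
    [60, 0, 0.002, 0.45, 0, 0, 0],
    [60, 0, 0.002, 0.58, 0, 0, 0],
    [60, 0, 0.002, 0.58, 0, 0, 0],
    [60, 0, 0.002, 0.58, 0, 0, 0],
    [28, 0, 0.002, 0.58, 0, 0, 0],
    [28, 0, 0.002, 0.58, 0, 0, 0],
  ],
)

```text
time_s: 10.35
position: [0.4766, 0.0809, 0.0131]
tcp_rot: [[-0.092, 0.996, 0.002], [0.996, 0.092, -0.0], [-0.0, 0.002, -1.0]]
force: [-0.3, 0.0, 0.5]
opening: 0.591
grasp_force: 0.0
```

drive_tool(
  steps=[
    [28, 0, 0, 0, 0, 0, 0],
    [28, 0, 0, 0, 0, 0, 0],
    [28, 0, 0, 0, 0, 0, 0],
    [28, 0, 0, 0, 0, 0, 0],
  ],
)

```text
time_s: 10.75
position: [0.4763, 0.0809, 0.0127]
tcp_rot: [[-0.092, 0.996, 0.001], [0.996, 0.092, -0.0], [-0.0, 0.001, -1.0]]
force: [-0.8, -0.0, 6.8]
opening: 0.431
grasp_force: 30.0
```

```bash
python3 go.py m,.13 P2,.13 P2,.028
```

```text
t 10.75 p [0.4763 0.0809 0.0127] open 37.5 gf 29.99938135399134 F [-0.8 -0.   6.8] turn [ 0.001  0.    -0.004]
m,.13 units [-0.004  0.006 -0.977]
P2,.13 units [-5.060e-01  1.148e+00  1.000e-03]
P2,.028 units [ 0.    -0.001  0.85 ]
```

drive_tool(
  steps=[
    [28, 0, 0, -0.1, 0, 0, 0],
    [28, 0, 0, -0.3, 0, 0, 0],
    [28, 0, 0, -0.55, 0, 0, 0],
    [28, 0, 0, -0.8, 0, 0, 0],
    [28, 0, 0, -1, 0, 0, 0],
    [28, 0, 0, -1, 0, 0, 0],
  ],
)

```text
time_s: 11.35
position: [0.4778, 0.0809, 0.1353]
tcp_rot: [[-0.093, 0.996, 0.007], [0.996, 0.093, -0.0], [-0.001, 0.007, -1.0]]
force: [1.0, -0.3, -1.3]
opening: 0.436
grasp_force: 30.0
```

drive_tool(
  steps=[
    [28, -0.07, 0.15, 0, 0, 0, 0],
    [28, -0.18, 0.4, 0, 0, 0, 0],
    [28, -0.29, 0.65, 0, 0, 0, 0],
    [28, -0.38, 0.85, 0, 0, 0, 0],
    [28, -0.44, 1, 0, 0, 0, 0],
    [28, -0.44, 1, 0, 0, 0, 0],
  ],
)

```text
time_s: 11.95
position: [0.6024, 0.0383, 0.131]
tcp_rot: [[-0.091, 0.996, 0.001], [0.996, 0.091, -0.0], [-0.0, 0.001, -1.0]]
force: [-0.3, 0.0, -0.9]
opening: 0.439
grasp_force: 30.0
```

drive_tool(
  steps=[
    [28, -0.03, 0.08, 0, 0, 0, 0],
    [28, -0.07, 0.15, 0.1, 0, 0, 0],
    [28, -0.07, 0.15, 0.2, 0, 0, 0],
    [28, -0.07, 0.15, 0.3, 0, 0, 0],
    [28, -0.07, 0.15, 0.4, 0, 0, 0],
    [28, -0.07, 0.15, 0.4, 0, 0, 0],
    [28, -0.07, 0.15, 0.4, 0, 0, 0],
    [28, -0.07, 0.15, 0.4, 0, 0, 0],
  ],
)

```text
time_s: 12.75
position: [0.6193, 0.0327, 0.0846]
tcp_rot: [[-0.092, 0.996, 0.001], [0.996, 0.092, -0.0], [-0.0, 0.001, -1.0]]
force: [-0.9, -0.1, -0.6]
opening: 0.436
grasp_force: 30.0
```

```bash
python3 go.py P2,.028
```

```text
t 12.75 p [0.6193 0.0327 0.0846] open 38.0 gf 29.998997599468566 F [-0.9 -0.1 -0.6] turn [ 0.001  0.    -0.003]
P2,.028 units [0.    0.004 0.472]
```

drive_tool(
  steps=[
    [28, 0, 0.004, 0.12, 0, 0, 0],
    [28, 0, 0.004, 0.24, 0, 0, 0],
    [28, 0, 0.004, 0.36, 0, 0, 0],
    [28, 0, 0.004, 0.43, 0, 0, 0],
    [28, 0, 0.004, 0.465, 0, 0, 0],
    [28, 0, 0.004, 0.465, 0, 0, 0],
    [28, 0, 0.004, 0.465, 0, 0, 0],
    [28, 0, 0.004, 0.465, 0, 0, 0],
  ],
)

```text
time_s: 13.55
position: [0.6198, 0.0327, 0.0286]
tcp_rot: [[-0.092, 0.996, 0.001], [0.996, 0.092, -0.0], [-0.0, 0.001, -1.0]]
force: [0.6, 0.3, -1.3]
opening: 0.437
grasp_force: 30.0
```

```bash
python3 go.py P2,.0265
```

```text
t 13.55 p [0.6198 0.0327 0.0286] open 38.0 gf 29.999067312455736 F [ 0.6  0.3 -1.3] turn [ 0.001  0.    -0.004]
P2,.0265 units [0.001 0.    0.017]
```

drive_tool(
  steps=[
    [28, 0, 0, 0.008, 0, 0, 0],
    [28, 0, 0, 0.016, 0, 0, 0],
    [28, 0, 0, 0.016, 0, 0, 0],
    [28, 0, 0, 0.016, 0, 0, 0],
  ],
)

```text
time_s: 13.95
position: [0.6197, 0.0327, 0.0268]
tcp_rot: [[-0.092, 0.996, 0.001], [0.996, 0.092, -0.0], [-0.0, 0.001, -1.0]]
force: [-0.4, 0.4, 2.5]
opening: 0.44
grasp_force: 30.0
```

Contact is made, so I'll release the medium cup and rise, then go to the large one.

drive_tool(
  steps=[
    [42, 0, 0, 0.002, 0, 0, 0],
    [50, 0, 0, 0.002, 0, 0, 0],
    [58, 0, 0, 0.002, 0, 0, 0],
    [66, 0, 0, -0.1, 0, 0, 0],
    [70, 0, 0, -0.35, 0, 0, 0],
    [70, 0, 0, -0.6, 0, 0, 0],
    [70, 0, 0, -0.85, 0, 0, 0],
    [70, 0, 0, -1, 0, 0, 0],
  ],
)

```text
time_s: 14.75
position: [0.6207, 0.0326, 0.15]
tcp_rot: [[-0.092, 0.996, 0.004], [0.996, 0.092, -0.001], [-0.001, 0.004, -1.0]]
force: [-0.2, 0.3, -0.0]
opening: 0.803
grasp_force: 0.0
```

```bash
python3 go.py l,.1 l,.018
```

```text
t 14.75 p [0.6207 0.0326 0.15  ] open 69.9 gf 0.0 F [-0.2  0.3 -0. ] turn [ 0.003  0.001 -0.003]
l,.1 units [-0.709 -1.342  0.411]
l,.018 units [ 0.001 -0.003  0.683]
```

drive_tool(
  steps=[
    [70, -0.12, -0.22, 0, 0, 0, 0],
    [70, -0.24, -0.44, 0, 0, 0, 0],
    [70, -0.38, -0.71, 0, 0, 0, 0],
    [70, -0.5, -0.95, 0, 0, 0, 0],
    [70, -0.5, -0.95, 0, 0, 0, 0],
  ],
)

```text
time_s: 15.25
position: [0.5073, -0.0383, 0.1469]
tcp_rot: [[-0.09, 0.996, -0.004], [0.996, 0.09, 0.001], [0.001, -0.004, -1.0]]
force: [1.0, 0.6, -0.8]
opening: 0.803
grasp_force: 0.0
```

drive_tool(
  steps=[
    [70, -0.1, -0.2, 0, 0, 0, 0],
    [70, -0.207, -0.39, 0, 0, 0, 0],
    [70, -0.207, -0.39, 0.1, 0, 0, 0],
    [70, -0.207, -0.39, 0.25, 0, 0, 0],
    [70, -0.207, -0.39, 0.4, 0, 0, 0],
    [70, -0.207, -0.39, 0.4, 0, 0, 0],
    [70, -0.207, -0.39, 0.4, 0, 0, 0],
    [70, -0.207, -0.39, 0.4, 0, 0, 0],
  ],
)

```text
time_s: 16.05
position: [0.4682, -0.0667, 0.0994]
tcp_rot: [[-0.093, 0.996, 0.002], [0.996, 0.093, -0.001], [-0.001, 0.002, -1.0]]
force: [-0.3, -0.3, 0.2]
opening: 0.804
grasp_force: 0.0
```

```bash
python3 go.py l,.018
```

```text
t 16.05 p [ 0.4682 -0.0667  0.0994] open 70.0 gf 0.0 F [-0.3 -0.3  0.2] turn [ 0.001  0.001 -0.003]
l,.018 units [-0.002  0.001  0.678]
```

drive_tool(
  steps=[
    [70, -0.002, 0.002, 0.15, 0, 0, 0],
    [70, -0.002, 0.002, 0.3, 0, 0, 0],
    [70, -0.002, 0.002, 0.45, 0, 0, 0],
    [70, -0.002, 0.002, 0.6, 0, 0, 0],
    [70, -0.002, 0.002, 0.68, 0, 0, 0],
    [70, -0.002, 0.002, 0.68, 0, 0, 0],
    [70, -0.002, 0.002, 0.68, 0, 0, 0],
    [36, -0.002, 0.002, 0.68, 0, 0, 0],
  ],
)

```text
time_s: 16.85
position: [0.4681, -0.067, 0.0177]
tcp_rot: [[-0.092, 0.996, 0.002], [0.996, 0.092, -0.001], [-0.001, 0.002, -1.0]]
force: [0.7, -0.3, 0.3]
opening: 0.772
grasp_force: 0.0
```

drive_tool(
  steps=[
    [36, 0, 0, 0, 0, 0, 0],
    [36, 0, 0, 0, 0, 0, 0],
    [36, 0, 0, 0, 0, 0, 0],
    [36, 0, 0, 0, 0, 0, 0],
    [36, 0, 0, 0, 0, 0, 0],
  ],
)

```text
time_s: 17.35
position: [0.4677, -0.0669, 0.0172]
tcp_rot: [[-0.092, 0.996, 0.001], [0.996, 0.092, -0.0], [-0.0, 0.001, -1.0]]
force: [-0.3, -0.2, 4.5]
opening: 0.522
grasp_force: 30.0
```

```bash
python3 go.py l,.138 P3,.138 P3,.033
```

```text
t 17.35 p [ 0.4677 -0.0669  0.0172] open 45.4 gf 29.999693672980356 F [-0.3 -0.2  4.5] turn [ 0.     0.    -0.004]
l,.138 units [-0.002  0.007 -1.006]
P3,.138 units [1.379 1.329 0.   ]
P3,.033 units [ 0.    -0.001  0.875]
```

drive_tool(
  steps=[
    [36, 0, 0, -0.1, 0, 0, 0],
    [36, 0, 0, -0.3, 0, 0, 0],
    [36, 0, 0, -0.55, 0, 0, 0],
    [36, 0, 0, -0.8, 0, 0, 0],
    [36, 0, 0, -1, 0, 0, 0],
    [36, 0, 0, -1, 0, 0, 0],
  ],
)

```text
time_s: 17.95
position: [0.4691, -0.0674, 0.1399]
tcp_rot: [[-0.093, 0.996, 0.006], [0.996, 0.093, -0.002], [-0.003, 0.006, -1.0]]
force: [0.3, -0.4, -2.4]
opening: 0.521
grasp_force: 30.0
```

drive_tool(
  steps=[
    [36, 0.12, 0.12, 0, 0, 0, 0],
    [36, 0.35, 0.33, 0, 0, 0, 0],
    [36, 0.58, 0.56, 0, 0, 0, 0],
    [36, 0.8, 0.77, 0, 0, 0, 0],
    [36, 0.95, 0.92, 0, 0, 0, 0],
    [36, 0.95, 0.92, 0, 0, 0, 0],
  ],
)

```text
time_s: 18.55
position: [0.5682, 0.0594, 0.1357]
tcp_rot: [[-0.096, 0.995, 0.001], [0.995, 0.096, 0.001], [0.001, 0.001, -1.0]]
force: [-0.0, -0.0, -2.5]
opening: 0.519
grasp_force: 30.0
```

drive_tool(
  steps=[
    [36, 0.15, 0.15, 0, 0, 0, 0],
    [36, 0.3, 0.3, 0, 0, 0, 0],
    [36, 0.42, 0.41, 0, 0, 0, 0],
    [36, 0.42, 0.41, 0, 0, 0, 0],
    [36, 0.42, 0.41, 0.12, 0, 0, 0],
    [36, 0.42, 0.41, 0.25, 0, 0, 0],
    [36, 0.42, 0.41, 0.25, 0, 0, 0],
    [36, 0.42, 0.41, 0.25, 0, 0, 0],
  ],
)

```text
time_s: 19.35
position: [0.6096, 0.1107, 0.1056]
tcp_rot: [[-0.091, 0.996, -0.004], [0.996, 0.091, -0.0], [0.0, -0.004, -1.0]]
force: [0.7, 1.0, -1.2]
opening: 0.518
grasp_force: 30.0
```

```bash
python3 go.py P3,.033
```

```text
t 19.35 p [0.6096 0.1107 0.1056] open 45.0 gf 29.999337725748774 F [ 0.7  1.  -1.2] turn [-0.002 -0.    -0.004]
P3,.033 units [0.013 0.023 0.605]
```

drive_tool(
  steps=[
    [36, 0.013, 0.015, 0.12, 0, 0, 0],
    [36, 0.013, 0.015, 0.25, 0, 0, 0],
    [36, 0.013, 0.015, 0.38, 0, 0, 0],
    [36, 0.013, 0.015, 0.5, 0, 0, 0],
    [36, 0.013, 0.015, 0.56, 0, 0, 0],
    [36, 0.013, 0.015, 0.59, 0, 0, 0],
    [36, 0.013, 0.015, 0.59, 0, 0, 0],
    [36, 0.013, 0.015, 0.59, 0, 0, 0],
  ],
)

```text
time_s: 20.15
position: [0.6133, 0.1134, 0.0365]
tcp_rot: [[-0.092, 0.996, 0.001], [0.996, 0.092, 0.0], [-0.0, 0.001, -1.0]]
force: [0.2, 0.2, -2.0]
opening: 0.52
grasp_force: 30.0
```

```bash
python3 go.py P3,.031
```

```text
t 20.15 p [0.6133 0.1134 0.0365] open 45.2 gf 29.999486029882974 F [ 0.2  0.2 -2. ] turn [ 0.001  0.    -0.003]
P3,.031 units [-0.006 -0.011  0.046]
```

drive_tool(
  steps=[
    [36, -0.006, -0.011, 0.015, 0, 0, 0],
    [36, -0.006, -0.011, 0.03, 0, 0, 0],
    [36, -0.006, -0.011, 0.038, 0, 0, 0],
    [36, -0.006, -0.011, 0.044, 0, 0, 0],
    [36, -0.006, -0.011, 0.044, 0, 0, 0],
    [36, -0.006, -0.011, 0.044, 0, 0, 0],
  ],
)

```text
time_s: 20.75
position: [0.6116, 0.1125, 0.0313]
tcp_rot: [[-0.092, 0.996, 0.0], [0.996, 0.092, -0.0], [-0.0, 0.0, -1.0]]
force: [-1.5, -0.4, 3.1]
opening: 0.519
grasp_force: 30.0
```

drive_tool(
  steps=[
    [50, 0, 0, 0, 0, 0, 0],
    [58, 0, 0, 0, 0, 0, 0],
    [66, 0, 0, 0, 0, 0, 0],
    [74, 0, 0, -0.1, 0, 0, 0],
    [80, 0, 0, -0.35, 0, 0, 0],
    [80, 0, 0, -0.6, 0, 0, 0],
    [80, 0, 0, -0.85, 0, 0, 0],
    [80, 0, 0, -1, 0, 0, 0],
  ],
)

```text
time_s: 21.55
position: [0.613, 0.1126, 0.1543]
tcp_rot: [[-0.092, 0.996, 0.005], [0.996, 0.092, 0.0], [-0.0, 0.005, -1.0]]
force: [0.9, -0.6, -0.3]
opening: 0.916
grasp_force: 0.0
```

```bash
python3 go.py b,.105 b,.023
```

```text
t 21.55 p [0.613  0.1126 0.1543] open 79.7 gf 0.0 F [ 0.9 -0.6 -0.3] turn [ 0.003  0.    -0.003]
b,.105 units [ 1.041 -1.169  0.405]
b,.023 units [ 0.    -0.003  0.683]
```

drive_tool(
  steps=[
    [80, 0.17, -0.19, 0, 0, 0, 0],
    [80, 0.35, -0.39, 0, 0, 0, 0],
    [80, 0.53, -0.59, 0, 0, 0, 0],
    [80, 0.7, -0.78, 0, 0, 0, 0],
    [80, 0.82, -0.92, 0, 0, 0, 0],
    [80, 0.82, -0.92, 0, 0, 0, 0],
  ],
)

```text
time_s: 22.15
position: [0.4893, 0.2017, 0.1514]
tcp_rot: [[-0.095, 0.995, -0.002], [0.995, 0.095, 0.0], [0.0, -0.002, -1.0]]
force: [0.0, -0.0, 0.6]
opening: 0.92
grasp_force: 0.0
```

drive_tool(
  steps=[
    [80, 0.12, -0.13, 0, 0, 0, 0],
    [80, 0.22, -0.24, 0, 0, 0, 0],
    [80, 0.22, -0.24, 0.1, 0, 0, 0],
    [80, 0.22, -0.24, 0.25, 0, 0, 0],
    [80, 0.22, -0.24, 0.36, 0, 0, 0],
    [80, 0.22, -0.24, 0.36, 0, 0, 0],
    [80, 0.22, -0.24, 0.36, 0, 0, 0],
    [80, 0.22, -0.24, 0.36, 0, 0, 0],
  ],
)

```text
time_s: 22.95
position: [0.4623, 0.2238, 0.1079]
tcp_rot: [[-0.092, 0.996, 0.001], [0.996, 0.092, 0.0], [0.0, 0.001, -1.0]]
force: [-0.6, 0.9, -0.1]
opening: 0.919
grasp_force: 0.0
```

```bash
python3 go.py b,.025
```

```text
t 22.95 p [0.4623 0.2238 0.1079] open 79.9 gf 0.0 F [-0.6  0.9 -0.1] turn [ 0.001 -0.    -0.004]
b,.025 units [ 0.002 -0.003  0.691]
```

drive_tool(
  steps=[
    [80, 0, -0.003, 0.15, 0, 0, 0],
    [80, 0, -0.003, 0.3, 0, 0, 0],
    [80, 0, -0.003, 0.45, 0, 0, 0],
    [80, 0, -0.003, 0.6, 0, 0, 0],
    [80, 0, -0.003, 0.69, 0, 0, 0],
    [80, 0, -0.003, 0.69, 0, 0, 0],
    [80, 0, -0.003, 0.69, 0, 0, 0],
    [44, 0, -0.003, 0.69, 0, 0, 0],
  ],
)

```text
time_s: 23.75
position: [0.4618, 0.2241, 0.0256]
tcp_rot: [[-0.092, 0.996, 0.002], [0.996, 0.092, 0.0], [0.0, 0.002, -1.0]]
force: [0.3, 0.5, 0.7]
opening: 0.885
grasp_force: 0.0
```

drive_tool(
  steps=[
    [44, 0, 0, 0, 0, 0, 0],
    [44, 0, 0, 0, 0, 0, 0],
    [44, 0, 0, 0, 0, 0, 0],
    [44, 0, 0, 0, 0, 0, 0],
    [44, 0, 0, 0, 0, 0, 0],
  ],
)

```text
time_s: 24.25
position: [0.4614, 0.224, 0.0251]
tcp_rot: [[-0.092, 0.996, 0.001], [0.996, 0.092, 0.0], [0.0, 0.001, -1.0]]
force: [-0.7, -0.0, 3.5]
opening: 0.605
grasp_force: 29.9
```

```bash
python3 go.py b,.138 P4,.138 P4,.039
```

```text
t 24.25 p [0.4614 0.224  0.0251] open 52.6 gf 29.85112469017622 F [-0.7 -0.   3.5] turn [ 0.001 -0.    -0.003]
b,.138 units [-0.     0.006 -0.941]
P4,.138 units [-3.770e-01  1.156e+00  1.000e-03]
P4,.039 units [-0.    -0.001  0.825]
```

drive_tool(
  steps=[
    [44, 0, 0, -0.1, 0, 0, 0],
    [44, 0, 0, -0.3, 0, 0, 0],
    [44, 0, 0, -0.5, 0, 0, 0],
    [44, 0, 0, -0.75, 0, 0, 0],
    [44, 0, 0, -0.9, 0, 0, 0],
    [44, 0, 0, -0.9, 0, 0, 0],
    [44, 0, 0, -0.9, 0, 0, 0],
  ],
)

```text
time_s: 24.95
position: [0.4606, 0.2238, 0.1328]
tcp_rot: [[-0.092, 0.996, -0.0], [0.996, 0.092, -0.0], [-0.0, -0.0, -1.0]]
force: [-0.1, -0.1, -1.7]
opening: 0.605
grasp_force: 29.9
```

drive_tool(
  steps=[
    [44, -0.04, 0.12, 0, 0, 0, 0],
    [44, -0.11, 0.35, 0, 0, 0, 0],
    [44, -0.19, 0.58, 0, 0, 0, 0],
    [44, -0.26, 0.8, 0, 0, 0, 0],
    [44, -0.31, 0.95, 0, 0, 0, 0],
    [44, -0.31, 0.95, 0, 0, 0, 0],
    [44, -0.31, 0.95, 0, 0, 0, 0],
  ],
)

```text
time_s: 25.65
position: [0.5772, 0.1968, 0.131]
tcp_rot: [[-0.091, 0.996, -0.004], [0.996, 0.091, -0.0], [-0.0, -0.004, -1.0]]
force: [-0.0, 0.7, -2.6]
opening: 0.603
grasp_force: 29.9
```

drive_tool(
  steps=[
    [44, -0.035, 0.1, 0, 0, 0, 0],
    [44, -0.067, 0.2, 0, 0, 0, 0],
    [44, -0.067, 0.2, 0.1, 0, 0, 0],
    [44, -0.067, 0.2, 0.2, 0, 0, 0],
    [44, -0.067, 0.2, 0.3, 0, 0, 0],
    [44, -0.067, 0.2, 0.3, 0, 0, 0],
    [44, -0.067, 0.2, 0.3, 0, 0, 0],
    [44, -0.067, 0.2, 0.3, 0, 0, 0],
  ],
)

```text
time_s: 26.45
position: [0.6028, 0.1918, 0.097]
tcp_rot: [[-0.093, 0.996, 0.0], [0.996, 0.093, 0.0], [0.0, 0.0, -1.0]]
force: [0.0, -0.6, -1.8]
opening: 0.604
grasp_force: 29.9
```

```bash
python3 go.py P4,.041
```

```text
t 26.45 p [0.6028 0.1918 0.097 ] open 52.5 gf 29.85548525415652 F [ 0.  -0.6 -1.8] turn [ 0.    -0.    -0.003]
P4,.041 units [-0.001  0.012  0.467]
```

drive_tool(
  steps=[
    [44, 0, 0.012, 0.12, 0, 0, 0],
    [44, 0, 0.012, 0.24, 0, 0, 0],
    [44, 0, 0.012, 0.36, 0, 0, 0],
    [44, 0, 0.012, 0.43, 0, 0, 0],
    [44, 0, 0.012, 0.46, 0, 0, 0],
    [44, 0, 0.012, 0.46, 0, 0, 0],
    [44, 0, 0.012, 0.46, 0, 0, 0],
    [44, 0, 0.012, 0.46, 0, 0, 0],
  ],
)

```text
time_s: 27.25
position: [0.6047, 0.1918, 0.0422]
tcp_rot: [[-0.092, 0.996, 0.001], [0.996, 0.092, 0.0], [0.0, 0.001, -1.0]]
force: [0.1, 1.0, -1.9]
opening: 0.606
grasp_force: 29.9
```

```bash
python3 go.py P4,.039
```

```text
t 27.25 p [0.6047 0.1918 0.0422] open 52.7 gf 29.85548348086013 F [ 0.1  1.  -1.9] turn [ 0.001 -0.    -0.004]
P4,.039 units [ 0.    -0.003  0.027]
```

drive_tool(
  steps=[
    [44, 0, -0.003, 0.012, 0, 0, 0],
    [44, 0, -0.003, 0.02, 0, 0, 0],
    [44, 0, -0.003, 0.026, 0, 0, 0],
    [44, 0, -0.003, 0.026, 0, 0, 0],
    [44, 0, -0.003, 0.026, 0, 0, 0],
  ],
)

```text
time_s: 27.75
position: [0.6038, 0.1917, 0.0392]
tcp_rot: [[-0.092, 0.996, 0.0], [0.996, 0.092, 0.0], [0.0, 0.0, -1.0]]
force: [-2.9, -0.8, 3.9]
opening: 0.604
grasp_force: 29.9
```

drive_tool(
  steps=[
    [58, 0, 0, 0, 0, 0, 0],
    [66, 0, 0, 0, 0, 0, 0],
    [74, 0, 0, 0, 0, 0, 0],
    [80, 0, 0, 0, 0, 0, 0],
    [80, 0, 0, -0.2, 0, 0, 0],
    [80, 0, 0, -0.5, 0, 0, 0],
    [80, 0, 0, -0.8, 0, 0, 0],
    [80, 0, 0, -1, 0, 0, 0],
  ],
)

```text
time_s: 28.55
position: [0.6048, 0.1919, 0.1609]
tcp_rot: [[-0.092, 0.996, 0.003], [0.996, 0.092, 0.0], [0.0, 0.003, -1.0]]
force: [0.5, -0.6, 0.2]
opening: 0.917
grasp_force: 0.0
```

drive_tool(
  steps=[
    [80, 0.1, -0.2, -0.1, 0, 0, 0],
    [80, 0.2, -0.4, -0.2, 0, 0, 0],
    [80, 0.3, -0.6, -0.2, 0, 0, 0],
    [80, 0.4, -0.8, -0.2, 0, 0, 0],
    [80, 0.5, -1, -0.2, 0, 0, 0],
    [80, 0.5, -1, -0.2, 0, 0, 0],
  ],
)

```text
time_s: 29.15
position: [0.4745, 0.241, 0.1822]
tcp_rot: [[-0.095, 0.995, -0.004], [0.996, 0.095, -0.001], [-0.0, -0.005, -1.0]]
force: [0.4, 0.3, -0.6]
opening: 0.92
grasp_force: 0.0
```

drive_tool(
  steps=[
    [80, 0.2, 0, 0, 0, 0, 0],
    [80, 0.4, 0, 0, 0, 0, 0],
    [80, 0.6, 0, 0, 0, 0, 0],
    [80, 0.8, 0, 0, 0, 0, 0],
    [80, 1, 0, 0, 0, 0, 0],
    [80, 1, 0, 0, 0, 0, 0],
  ],
)

```text
time_s: 29.75
position: [0.4686, 0.3624, 0.1825]
tcp_rot: [[-0.095, 0.995, 0.002], [0.995, 0.095, 0.002], [0.002, 0.002, -1.0]]
force: [-0.7, 0.4, -0.7]
opening: 0.922
grasp_force: 0.0
```

```bash
python3 - <<'E'
from h import *
import m
for n in ('side','top'): c=cap(n); cv2.imwrite(f'pics/{n}_end.png',c['color'])
P=dict(P1=(.6275,-.046,.059),P2=(.6198,.0328,.069),P3=(.612,.1125,.079),P4=(.6043,.1918,.089))
for n in ('side','top'):
    c=dict(np.load(n+'.npz')); sd={}
    for k,p in P.items():
        q=cv2.projectPoints(np.array([p]),c['rvec'],c['tvec'],np.array([[c['fx'],0,c['cx']],[0,c['fy'],c['cy']],[0,0,1]],float),None)[0].ravel(); sd[k]=tuple(q.astype(int))
    print(sd)
    try: m.measure(n,sd)
    except Exception as e: print(e)
E
```

```text
{'P1': (np.int64(367), np.int64(223)), 'P2': (np.int64(341), np.int64(189)), 'P3': (np.int64(317), np.int64(159)), 'P4': (np.int64(297), np.int64(132))}
side P1 table 0.0028 top 0.0608 fit [ 0.6271 -0.0472  0.0129] enc [ 0.6279 -0.0469  0.031 ] 147
side P2 table 0.002 top 0.0708 fit [0.6196 0.0325 0.0169] enc [0.6197 0.0329 0.0385] 169
side P3 table 0.0018 top 0.087 fit [0.6032 0.1379 0.0307] enc [0.6066 0.1321 0.0792] 70
side P4 table 0.0018 top 0.0907 fit [0.6037 0.1919 0.0247] enc [0.6039 0.1917 0.0533] 134
{'P1': (np.int64(332), np.int64(172)), 'P2': (np.int64(291), np.int64(169)), 'P3': (np.int64(249), np.int64(166)), 'P4': (np.int64(207), np.int64(162))}
top P1 table 0.0034 top 0.0613 fit [ 0.6262 -0.0475  0.013 ] enc [ 0.6267 -0.0479  0.0303] 93
top P2 table 0.0091 top 0.0709 fit [0.6186 0.0321 0.0168] enc [0.619  0.0324 0.0379] 131
top P3 table 0.0085 top 0.0807 fit [0.6107 0.1115 0.0207] enc [0.6109 0.1116 0.046 ] 167
top P4 table 0.0012 top 0.0907 fit [0.6027 0.1915 0.0248] enc [0.6028 0.1924 0.0555] 204
```

View pics/side_end.png

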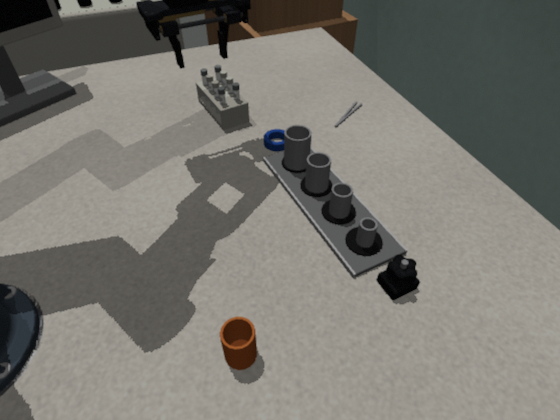

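View pics/top_end.png

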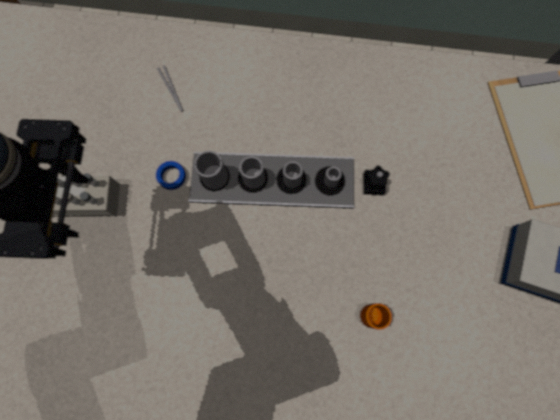

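All four cups stand upright in size order, at (367,233), (341,203), (318,173) and (297,147) in the side view, with the small one by the clamp. Each is within about 2 mm of its pad centre, and the gripper is open and clear.

```bash
python3 -c "
from h import *
print(order.hand_in())"
```

```text
the job is handed in; nothing more can be done
None
```

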